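Put the pantry tins away with their own kind

ROBOT

A 6-joint arm with a two-finger parallel gripper is mounted at the origin on the work surface. World frame = base frame: x ahead of the robot, y to its left, z up, the work surface at z = 0. Lengths are in m, angles in rad, forces in N, time in s.
With the tool pointing down it reaches from about 0.325 to 0.9 m from the base axis. Payload 6.1 kg.
Tool frame: the origin (TCP) lies at the very end of the fingers, on their centre line; the grasp point (between the pads) lies 19 mm behind it; z points along the fingers, y is the line along which they close (so a half turn about z gives the same grasp; the last joint's range is limited). The gripper opens to 85 mm and grips with 20 to 120 N. Pads are 22 mm wide; open, the fingers measure 114 mm over their backs; the gripper's body (76 mm by 85 mm) begins 54 mm behind the grasp point. The pads swing forward as they close: fully open they stand 13 mm farther back than shut.
Start: joints at [1.034, 0.22, 1.526, -0, 1.395, -0.126], TCP at [0.25, 0.573, 0.231] pointing down, gripper open.
Joint ranges: [-2.98, 2.98], [-0.91, 2.08], [0.09, 2.57], [-1.24, 4.39], [0.2, 2.65], [-2.68, 2.68]. Speed limits (rad/s): [2.57, 2.57, 3.01, 3.14, 3.14, 3.14].

INTERFACE

Orientations are given as a 3x3 rotation matrix whose columns are the frame's x, y, z axes.
In Python, from workcell import * gives the robot as it stands. The module is installed in compiled form; this text tells all that it offers.
- The arm moves only by the tool apply_moves, never from a script. Its arguments are lists of equal length, an entry for each row: "slide": the shift along the tool's x, y, z in mm, a list of three; "delta_rot": the turn, a rotation vector about the tool's x, y, z in rad, a list of three; "claw": the closure, from 0 (fully open) to 1 (shut). In form: {"slide": [[x, y, z], ...], "delta_rot": [[ax, ay, az], ...], "claw": [claw, ...]}. A call has 1 to 12 rows; each row is the pose to reach, as a shift and turn from the pose commanded when the call began, along the tool's axes at that moment; what a row does not reach only later rows make up. A row lasts 1/12 s, in which the tool goes at most 41.7 mm and 7.16 degrees, less where a joint would pass 70% of its speed; a pose out of reach is approached as far as the arm can. A call with a gripper value outside its range is refused whole. The fingers move at their own pace and stop on an object; the grip force is fixed at half the most. Time passes only in rows, so rows that repeat a pose let the fingers close. It gives the time, the measured TCP pose, the force, the opening and the grip force at its end, in the units of the state.
- sense(): the state, without advancing time (a new reading comes with each control period).
- snapshot(name): name is "side" or "top" or "wrist"; returns a dict with "pixels" (400x640x3 uint8, blue, green, red), "range_z" (400x640 float32, m along the optical axis (not along the pixel's ray), 0 where there is no reading), "mtx" (3x3 intrinsics, pixels), "rvec" (rotation vector, rad) and "tvec" (3), from world to camera coordinates, as OpenCV has them. Camera axes: x right, y down, z forward; pixel columns grow to the right and rows downward; lengths in m; the calibration is good to about 2 mm. The wrist camera is an equidistant fisheye: a pixel r from the principal point sees the ray r / f radians off the axis. A picture is of the moment at which its call begins.
- sign_off(): hands the job in; it is judged then, once.
The state is a dict: "clock": time; "q": joint angles; "joint_velocities": joint speeds; "joint_torque": joint torques, N m; "tcp_pos": TCP position; "eef_rot": TCP orientation; "force": force on the tool from outside, world axes, zero at the start; "wrist_torque": the same for the moment, N m; "gripper_width": opening from 0.0 (shut) to 1.0 (fully open); "grip_force": force on a finger pad.
Only numpy, scipy, OpenCV 4.12 (cv2) and the standard library are available. Lean on these libraries where they do the work, as an engineer would, in place of code of your own. Each camera call takes 0.05 s, during which the arm holds its last target. There are 200 camera calls.

TASK

Put away the four loose tins on the pantry worktop, each on the wooden board that already holds a tin of its size: stand the tall tin and the small tin upright beside their like, wholly on the board, and stack the two flat tins squarely on top of the flat tin already there, making one neat pile of three. Do not shift or knock over the tins that already stand on the boards.

Things in the scene. Friction and masses are not known exactly. Their poses are not given: they have to be found in the camera images.
- tall_tin: a plain steel tin with a white paper band, the TALL size: 60 mm across and 105 mm high, 0.25 to 0.42 kg; stands upright, origin at the centre of its underside, z up. At the start it stands loose on the bare worktop, to be put away.
- small_tin: a plain steel tin with a white paper band, the SMALL size: 50 mm across and 55 mm high, about 0.1 to 0.17 kg; stands upright, origin at the centre of its underside, z up. At the start it stands loose on the bare worktop, to be put away.
- flat_tin_a: a plain steel tin with a white paper band, the FLAT size: 66 mm across and 36 mm high (a flat fish tin), 0.11 to 0.18 kg; stands upright, origin at the centre of its underside, z up. At the start it stands loose on the bare worktop, to be put away. One of two alike (flat_tin_b is the other); either may go first.
- flat_tin_b: a plain steel tin with a white paper band, the FLAT size: 66 mm across and 36 mm high (a flat fish tin), 0.11 to 0.18 kg; stands upright, origin at the centre of its underside, z up. At the start it stands loose on the bare worktop, to be put away. Like flat_tin_a.
- tall_stock: a plain steel tin with a white paper band, the TALL size: 60 mm across and 105 mm high, 0.25 to 0.42 kg; stands upright, origin at the centre of its underside, z up. Already put away: it stands loose on one half of board_tall, about 40 mm from the board's middle along its length. To be left where it is.
- small_stock: a plain steel tin with a white paper band, the SMALL size: 50 mm across and 55 mm high, about 0.1 to 0.17 kg; stands upright, origin at the centre of its underside, z up. Already put away: it stands loose on one half of board_small, about 40 mm from the board's middle along its length. To be left where it is.
- flat_stock: a plain steel tin with a white paper band, the FLAT size: 66 mm across and 36 mm high (a flat fish tin), 0.11 to 0.18 kg; stands upright, origin at the centre of its underside, z up. Already put away: it stands loose near the middle of board_flat. Bottom tin of the pile; its top, 36 mm above its origin, is flat. To be left where it is.
- board_tall: a brown wooden board lying flat, 170 mm long (its y) by 100 mm wide (its x) and 14 mm thick, no rim, does not move; origin at the centre of its underside, so its top is at +14 mm. It carries tall_stock; its other half is free for the tall tin.
- board_small: a brown wooden board lying flat, 170 mm long (its y) by 100 mm wide (its x) and 14 mm thick, no rim, does not move; origin at the centre of its underside, so its top is at +14 mm. It carries small_stock; its other half is free for the small tin.
- board_flat: a brown wooden board lying flat, 170 mm long (its y) by 100 mm wide (its x) and 14 mm thick, no rim, does not move; origin at the centre of its underside, so its top is at +14 mm. It carries flat_stock.
There are look-alikes about, which are no part of the job. What is shaped like the tall_tin but green is not meant.

How it is judged:
At the end, for the whole second after the job is handed in: All at rest and upright: tall and small tin on their boards (overhang under 2 mm, not on a tin), the two flat tins stacked in either order on the flat tin of the third board, each within 15 mm of its centre; the three tins already on boards within 20 mm of where they were (linear speed of each of tall_tin, small_tin, flat_tin_a, flat_tin_b, tall_stock, small_stock, flat_stock below 0.02 m/s and angular speed of each of tall_tin, small_tin, flat_tin_a, flat_tin_b, tall_stock, small_stock, flat_stock below 0.1 rad/s and angle between each of tall_tin, small_tin, flat_tin_a, flat_tin_b, tall_stock, small_stock, flat_stock's own z axis and vertical below 0.08 rad and x of tall_tin in the frame of board_tall between -0.022 and 0.022 m and y of tall_tin in the frame of board_tall between -0.057 and 0.057 m and z of tall_tin in the frame of board_tall between 0.01 and 0.018 m and x of small_tin in the frame of board_small between -0.027 and 0.027 m and y of small_tin in the frame of board_small between -0.062 and 0.062 m and z of small_tin in the frame of board_small between 0.01 and 0.018 m and horizontal distance between each of flat_tin_a, flat_tin_b and flat_stock below 0.015 m and ((z of flat_tin_a in the frame of flat_stock between 0.032 and 0.04 m and z of flat_tin_b in the frame of flat_stock between 0.067 and 0.077 m) or (z of flat_tin_b in the frame of flat_stock between 0.032 and 0.04 m and z of flat_tin_a in the frame of flat_stock between 0.067 and 0.077 m)) and distance of each of tall_stock, small_stock, flat_stock from where it was at the start of the episode below 0.02 m); the robot touches nothing.
It fails at once if the tall tin already on its board is pushed more than 25 mm or tipped (distance of tall_stock from where it was at the start of the episode above 0.025 m or angle between tall_stock's own z axis and vertical above 0.35 rad).
It fails at once if the small tin already on its board is pushed more than 25 mm or tipped (distance of small_stock from where it was at the start of the episode above 0.025 m or angle between small_stock's own z axis and vertical above 0.35 rad).
It fails at once if the flat tin already on its board is pushed more than 25 mm or tipped (distance of flat_stock from where it was at the start of the episode above 0.025 m or angle between flat_stock's own z axis and vertical above 0.35 rad).
It also fails if it takes over 120 s, if anything falls off the work surface, if the arm or the gripper's body presses on something with over 40 N, if the wrist force passes 120 N, or if a joint passes its speed limit or range.

## Working session

There is one attempt and no reset: what is moved stays moved. The work goes in short steps, Python scripts to look and compute and a tool call to move; the robot and the scene stay as the last step left them, time stands still between calls to the robot, and variables do not carry over. Pictures are saved under pics/ and viewed, at most 14 in all, crops included, and the job is handed in when it is done.

Besides the shell and the picture viewer there is one more tool, called after "Call:" as name(argument=value, ...) on one line, values as JSON. apply_moves: Moves the arm, as the interface text tells. Its arguments: {"type":"object","properties":{"slide":{"type":"array"},"delta_rot":{"type":"array"},"claw":{"type":"array"}},"required":["slide","delta_rot","claw"]}

```bash
mkdir -p pics
python3 - <<'E'
from workcell import *
import cv2,numpy as np
s=sense();print(s['clock'],s['tcp_pos'],s['eef_rot'],s['gripper_width'])
for n in('top','side'):
    d=snapshot(n);cv2.imwrite(f'pics/{n}0.png',d['pixels']);np.savez(f'{n}0.npz',**d)
    R=cv2.Rodrigues(np.array(d['rvec'],float))[0];print(n,-R.T@np.array(d['tvec']).ravel(),R[2])
E
```

```text
0.0 [0.24927722 0.57248483 0.23020383] [[-9.16810682e-01  3.99320996e-01 -9.57159542e-04]
 [ 3.99322081e-01  9.16809243e-01 -1.63925901e-03]
 [ 2.22942175e-04 -1.88510511e-03 -9.99998198e-01]] 0.9976625181762955
top [0.36403196 0.01647043 0.9695631 ] [ 0.16195453 -0.01849141 -0.98662495]
side [0.47763417 0.8625971  0.69054125] [ 0.02053195 -0.80934758 -0.58697098]
```

View pics/top0.png

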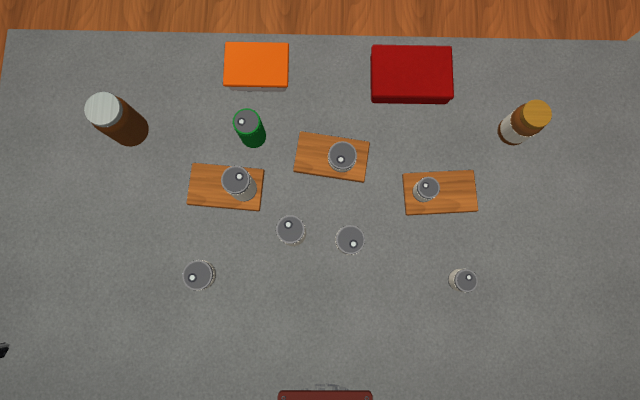

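View pics/side0.png

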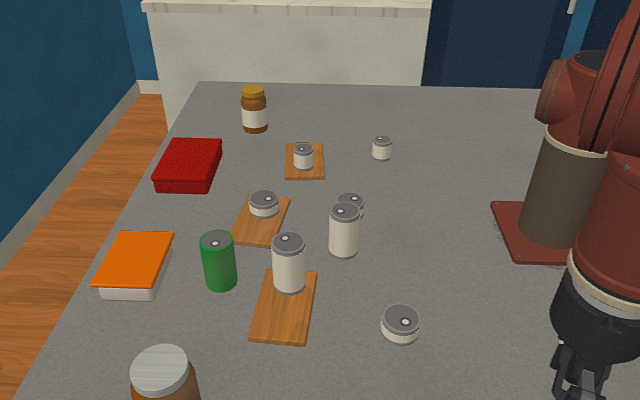

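The top view shows the loose tins: flats at (199,275) and (350,240), the tall one at (291,229) and the small one at (464,281). The stocked boards are at (226,187), (331,157) and (440,192). The green look-alike is at (248,127).

```bash
cat > h.py <<'E'
import cv2,numpy as np
from scipy import ndimage
def cloud(d):
    K=np.array(d['mtx'],float);R=cv2.Rodrigues(np.array(d['rvec'],float))[0];t=np.array(d['tvec'],float).ravel()
    v,u=np.mgrid[0:400,0:640];Z=d['range_z'].astype(float)
    c=np.stack([(u-K[0,2])/K[0,0]*Z,(v-K[1,2])/K[1,1]*Z,Z],-1)-t
    P=c@R; P[Z==0]=np.nan
    return P
def tops(d,zlo,zhi,rmax=.05):
    P=cloud(d);m=(P[...,2]>zlo)&(P[...,2]<zhi)&(P[...,0]>.25)
    L,n=ndimage.label(m);o=[]
    for i in range(1,n+1):
        p=P[L==i]
        if len(p)<60: continue
        (cx,cy),r=cv2.minEnclosingCircle((p[:,:2]*1000).astype(np.float32))
        if 15<r<rmax*1000: o.append((round(cx),round(cy),round(r,1),len(p),round(float(np.median(p[:,2])*1000),1),*np.round(np.argwhere(L==i).mean(0)[::-1]).astype(int).tolist()))
    return o
def board(d,px):
    P=cloud(d);m=(P[...,2]>.009)&(P[...,2]<.019)
    m=cv2.morphologyEx(m.astype(np.uint8),cv2.MORPH_OPEN,np.ones((3,3)))
    L,n=ndimage.label(m)
    l=L[px[1],px[0]]
    p=P[L==l]
    return cv2.minAreaRect((p[:,:2]*1000).astype(np.float32)),len(p)
E
python3 - <<'E'
from h import *
for n in('top','side'):
    d=np.load(n+'0.npz');print(n)
    for lo,hi in((.027,.042),(.042,.058),(.047,.063),(.063,.075),(.096,.112),(.112,.125)): print(lo,tops(d,lo,hi))
d=np.load('top0.npz')
for p in((205,190),(310,160),(460,195)): print(board(d,p))
P=cloud(d);print(P[330,200:500:60,2])
E
```

```text
top
0.027 [(679, 459, 39.0, 117, 33.6, 136, 133), (692, -441, 35.1, 103, 34.4, 507, 133), (428, -52, 33.0, 673, 36.1, 350, 239), (348, 284, 33.6, 748, 36.3, 197, 275)]
0.042 [(683, 464, 40.7, 138, 49.9, 132, 131), (691, -440, 34.6, 112, 50.3, 511, 131), (619, -33, 33.2, 648, 50.1, 342, 155), (340, -302, 25.6, 447, 54.7, 465, 280)]
0.047 [(682, 461, 40.1, 129, 55.2, 132, 130), (693, -442, 35.4, 116, 55.1, 512, 130), (619, -33, 33.0, 611, 50.2, 342, 155), (340, -302, 25.5, 435, 54.8, 465, 280)]
0.063 [(680, 459, 39.1, 109, 69.3, 129, 129), (688, -439, 33.5, 96, 69.2, 515, 129), (543, -223, 25.4, 394, 68.9, 428, 187)]
0.096 [(686, 468, 41.5, 204, 105.8, 121, 122), (696, -447, 34.5, 186, 100.8, 524, 122), (677, 179, 30.4, 602, 104.8, 246, 121), (444, 79, 30.2, 657, 105.1, 290, 229)]
0.112 [(686, 469, 40.3, 228, 116.6, 116, 119), (697, -449, 32.5, 455, 123.4, 535, 115), (545, 194, 30.0, 648, 119.1, 235, 180)]
side
0.027 [(700, -436, 34.5, 115, 34.8, 254, 123), (345, -297, 24.3, 94, 34.2, 380, 150), (546, -220, 25.8, 109, 34.4, 303, 164), (432, -51, 34.5, 293, 37.2, 351, 199), (622, -27, 3
[... 966 characters left out ...]
1, 33.3, 139, 103.0, 252, 99), (447, 79, 32.3, 552, 105.9, 344, 212), (679, 180, 31.5, 687, 105.7, 215, 242), (548, 202, 29.2, 240, 104.7, 288, 257), (656, 478, 20.1, 138, 106.4, 190, 390)]
0.112 [(700, -443, 31.7, 99, 118.4, 253, 94), (549, 195, 30.6, 694, 119.9, 288, 243), (691, 472, 40.9, 476, 117.8, 170, 389)]
(((550.908203125, 238.3634033203125), (170.74822998046875, 100.08056640625), 85.2351303100586), 2113)
(((626.6865844726562, -9.102088928222656), (169.78909301757812, 100.3975601196289), 81.91891479492188), 2171)
(((543.319580078125, -264.60260009765625), (100.10126495361328, 170.60260009765625), 3.709990978240967), 2429)
[ 0.00012583 -0.00017333  0.00419479 -0.00227571  0.00200552]
```

Call:
apply_moves(slide=[[-376,-374,0],[-376,-374,0],[-376,-374,0],[-376,-374,0],[-376,-374,0],[-376,-374,0],[-376,-374,0],[-376,-374,0],[-376,-374,0],[-376,-374,0],[-376,-374,0],[-376,-374,0]], delta_rot=[[0,0,1.16],[0,0,1.16],[0,0,1.16],[0,0,1.16],[0,0,1.16],[0,0,1.16],[0,0,1.16],[0,0,1.16],[0,0,1.16],[0,0,1.16],[0,0,1.16],[0,0,1.16]], claw=[0,0,0,0,0,0,0,0,0,0,0,0])

```text
clock: 1.1
tcp_pos: [0.4338, 0.1062, 0.2312]
eef_rot: [[0.0, 1.0, 0.0], [1.0, -0.0, 0.0], [0.0, 0.0, -1.0]]
force: [1.1, 0.5, 0.4]
gripper_width: 1.002
grip_force: 0.0
```

Call:
apply_moves(slide=[[-20,9,0],[-20,9,0],[-20,9,0],[-20,9,0],[-20,9,0]], delta_rot=[[0,0,0],[0,0,0],[0,0,0],[0,0,0],[0,0,0]], claw=[0,0,0,0,0])

```text
clock: 1.52
tcp_pos: [0.4423, 0.0892, 0.2311]
eef_rot: [[-0.001, 1.0, -0.001], [1.0, 0.001, 0.0], [0.0, -0.001, -1.0]]
force: [-0.6, 0.9, 0.7]
gripper_width: 0.999
grip_force: 0.0
```

Run:
```python
from workcell import *
import cv2
s=sense();print(s['clock'],s['tcp_pos'],s['q'])
d=snapshot('wrist');cv2.imwrite('pics/w1.png',d['pixels'])
```

```text
1.5167 [0.44226398 0.08915571 0.23106238] [ 2.35509991e-02 -2.08677428e-01  1.95796395e+00  3.53563947e-04
  1.39285979e+00  2.21540190e-02]
```

View pics/w1.png

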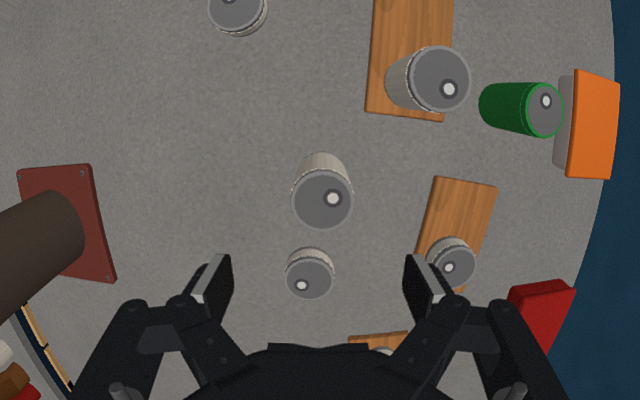

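The wrist picture shows the tall tin centred at (322,195), between the fingers at (220,280) and (420,280). I'll measure it with the fisheye model to cross-check.

```bash
cat >> h.py <<'E'
def wcloud(d):
    K=np.array(d['mtx'],float);R=cv2.Rodrigues(np.array(d['rvec'],float))[0];t=np.array(d['tvec'],float).ravel()
    v,u=np.mgrid[0:400,0:640].astype(float);Z=d['range_z'].astype(float)
    a=(u-K[0,2])/K[0,0];b=(v-K[1,2])/K[1,1];th=np.hypot(a,b)+1e-9
    k=np.tan(np.minimum(th,1.4))/th
    P=(np.stack([a*k*Z,b*k*Z,Z],-1)-t)@R;P[(Z==0)|(th>1.2)]=np.nan
    return P
cloud0=cloud
def cloud(d): return wcloud(d) if 'wrist' in d else cloud0(d)
E
python3 - <<'E'
from h import *
from workcell import *
d=dict(snapshot('wrist'));d['wrist']=1
print(sense()['tcp_pos'])
for lo,hi in((.027,.042),(.042,.056),(.096,.112),(.112,.125)): print(lo,tops(d,lo,hi))
E
```

```text
[0.44235171 0.08926276 0.23120998]
0.027 [(347, 283, 33.5, 1567, 36.0, 234, 14), (529, 189, 25.3, 135, 35.1, 390, 87), (668, 178, 28.8, 282, 34.6, 494, 105), (444, 99, 21.2, 87, 35.3, 320, 158), (615, -21, 30.7, 279, 34.8, 444, 248), (429, -52, 33.5, 1793, 35.8, 309, 278)]
0.042 [(529, 190, 26.1, 135, 49.1, 394, 86), (670, 177, 29.1, 285, 49.4, 500, 106), (438, 101, 17.9, 82, 49.0, 317, 160), (620, -33, 33.5, 1304, 49.7, 456, 265)]
0.096 [(533, 190, 27.5, 316, 105.6, 410, 84), (677, 178, 31.3, 1942, 104.8, 542, 110), (444, 78, 30.3, 3179, 104.9, 322, 200)]
0.112 [(545, 193, 30.3, 3431, 119.0, 439, 79)]
```

Call:
apply_moves(slide=[[-10.5,2,0],[-10.5,2,30],[-10.5,2,65],[-10.5,2,100],[-10.5,2,130],[-10.5,2,155],[-10.5,2,171],[-10.5,2,171],[-10.5,2,171],[-10.5,2,171],[-10.5,2,171],[-10.5,2,171]], delta_rot=[[0,0,0],[0,0,0],[0,0,0],[0,0,0],[0,0,0],[0,0,0],[0,0,0],[0,0,0],[0,0,0],[0,0,0],[0,0,0],[0,0,0]], claw=[0,0,0,0,0,0,0,0,0.6,0.6,0.6,0.6])

```text
clock: 2.62
tcp_pos: [0.4465, 0.0777, 0.0622]
eef_rot: [[-0.0, 1.0, 0.004], [1.0, 0.0, -0.0], [-0.0, 0.004, -1.0]]
force: [0.8, 0.7, 2.7]
gripper_width: 0.688
grip_force: 65.2
```

Call:
apply_moves(slide=[[0,0,0],[0,0,0],[0,0,0],[0,0,0]], delta_rot=[[0,0,0],[0,0,0],[0,0,0],[0,0,0]], claw=[0.6,0.6,0.6,0.6])

```text
clock: 2.95
tcp_pos: [0.4465, 0.0776, 0.0622]
eef_rot: [[-0.0, 1.0, 0.004], [1.0, 0.0, -0.0], [-0.0, 0.004, -1.0]]
force: [1.0, 0.2, 6.0]
gripper_width: 0.693
grip_force: 65.3
```

Call:
apply_moves(slide=[[0,0,-10],[0,0,-35],[0,0,-70],[0,0,-100],[15,0,-130],[40,0,-140],[75,0,-140],[110,0,-140],[145,0,-140],[175,0,-140],[195,5,-140],[206,20,-140]], delta_rot=[[0,0,0],[0,0,0],[0,0,0],[0,0,0],[0,0,0],[0,0,0],[0,0,0],[0,0,0],[0,0,0],[0,0,0],[0,0,0],[0,0,0]], claw=[0.6,0.6,0.6,0.6,0.6,0.6,0.6,0.6,0.6,0.6,0.6,0.6])

```text
clock: 3.95
tcp_pos: [0.4624, 0.2863, 0.2002]
eef_rot: [[-0.003, 1.0, -0.002], [1.0, 0.003, 0.0], [0.0, -0.002, -1.0]]
force: [0.3, -0.6, -2.3]
gripper_width: 0.691
grip_force: 65.8
```

Call:
apply_moves(slide=[[0,15,0],[0,40,0],[0,65,0],[0,82,0],[0,88,0],[0,88,0],[0,88,0],[0,88,0]], delta_rot=[[0,0,0],[0,0,0],[0,0,0],[0,0,0],[0,0,0],[0,0,0],[0,0,0],[0,0,0]], claw=[0.6,0.6,0.6,0.6,0.6,0.6,0.6,0.6])

```text
clock: 4.62
tcp_pos: [0.5515, 0.2837, 0.2001]
eef_rot: [[-0.0, 1.0, -0.002], [1.0, 0.0, -0.0], [-0.0, -0.002, -1.0]]
force: [-1.0, -0.3, -3.1]
gripper_width: 0.691
grip_force: 66.0
```

Call:
apply_moves(slide=[[0,3,15],[0,3,40],[0,3,70],[0,3,95],[0,3,110],[0,3,117],[0,3,120],[0,3,122],[0,3,123],[0,3,123.5],[0,3,123.5],[0,3,123.5]], delta_rot=[[0,0,0],[0,0,0],[0,0,0],[0,0,0],[0,0,0],[0,0,0],[0,0,0],[0,0,0],[0,0,0],[0,0,0],[0,0,0],[0,0,0]], claw=[0.6,0.6,0.6,0.6,0.6,0.6,0.6,0.6,0.6,0.6,0.6,0.6])

```text
clock: 5.62
tcp_pos: [0.5564, 0.2839, 0.0779]
eef_rot: [[0.0, 1.0, 0.002], [1.0, -0.0, 0.001], [0.001, 0.002, -1.0]]
force: [0.2, -0.5, -3.5]
gripper_width: 0.691
grip_force: 66.0
```

Call:
apply_moves(slide=[[0,0,1],[0,0,1.7],[0,0,1.7],[0,0,1.7]], delta_rot=[[0,0,0],[0,0,0],[0,0,0],[0,0,0]], claw=[0.6,0.6,0.6,0.6])

```text
clock: 5.95
tcp_pos: [0.5563, 0.2839, 0.0762]
eef_rot: [[-0.0, 1.0, 0.001], [1.0, 0.0, 0.0], [0.0, 0.001, -1.0]]
force: [-1.7, -1.5, 4.9]
gripper_width: 0.69
grip_force: 66.7
```

Call:
apply_moves(slide=[[0,0,0],[0,0,0],[0,0,0],[0,0,0],[0,0,0],[0,0,-20],[0,0,-60],[0,0,-100],[0,0,-130],[0,0,-130]], delta_rot=[[0,0,0],[0,0,0],[0,0,0],[0,0,0],[0,0,0],[0,0,0],[0,0,0],[0,0,0],[0,0,0],[0,0,0]], claw=[0.3,0,0,0,0,0,0,0,0,0])

```text
clock: 6.78
tcp_pos: [0.5599, 0.2852, 0.214]
eef_rot: [[-0.0, 1.0, 0.013], [1.0, 0.0, 0.005], [0.005, 0.013, -1.0]]
force: [1.4, -0.4, 0.5]
gripper_width: 0.994
grip_force: 0.0
```

Call:
apply_moves(slide=[[0,-20,0],[0,-60,0],[0,-100,0],[0,-140,0],[0,-175,0],[0,-200,0],[0,-208,0],[0,-208,0],[0,-208,0]], delta_rot=[[0,0,0],[0,0,0],[0,0,0],[0,0,0],[0,0,0],[0,0,0],[0,0,0],[0,0,0],[0,0,0]], claw=[0,0,0,0,0,0,0,0,0])

```text
clock: 7.53
tcp_pos: [0.3486, 0.2839, 0.2055]
eef_rot: [[-0.001, 1.0, 0.002], [1.0, 0.001, 0.001], [0.001, 0.002, -1.0]]
force: [0.2, 0.2, -0.2]
gripper_width: 1.0
grip_force: 0.0
```

Run:
```python
from h import *
from workcell import *
print(sense()['tcp_pos'])
for n in('wrist','top'):
    d=dict(snapshot(n)); 
    if n=='wrist': d['wrist']=1
    print(n)
    for lo,hi in((.027,.042),(.112,.125)): print(lo,tops(d,lo,hi))
```

```text
[0.34856957 0.28391935 0.20548812]
wrist
0.027 [(681, 468, 41.3, 448, 34.5, 564, 48), (348, 284, 33.3, 3012, 35.9, 318, 177), (548, 286, 29.8, 303, 34.6, 479, 172), (796, 199, 42.2, 291, 33.5, 595, 234), (540, 198, 30.0, 324, 35.0, 465, 239), (674, 180, 30.5, 295, 34.7, 539, 247), (594, -26, 19.6, 122, 34.0, 466, 362), (860, -105, 30.8, 94, 33.6, 560, 363)]
0.112 [(553, 283, 30.9, 2248, 118.8, 533, 202), (544, 193, 30.5, 1579, 118.7, 507, 281)]
top
0.027 [(765, -142, 37.1, 63, 32.3, 388, 99), (682, 464, 40.5, 107, 34.6, 135, 134), (693, -442, 35.3, 96, 35.1, 508, 132), (428, -51, 33.1, 677, 36.1, 350, 239), (348, 285, 33.4, 744, 36.3, 197, 275)]
0.112 [(686, 468, 40.6, 228, 116.4, 116, 119), (697, -446, 32.2, 416, 123.4, 533, 114), (554, 284, 30.3, 656, 119.1, 192, 175), (545, 194, 30.4, 643, 119.1, 235, 179)]
```

The tall tin is placed at (554,284) and its stock tin hasn't moved. Next is flat tin 1.

Call:
apply_moves(slide=[[0,0,20],[0,0,60],[0,0,100],[0,0,140],[0,0,170],[0,0,190],[0,0,199],[0,0,202],[0,0,202],[0,0,202]], delta_rot=[[0,0,0],[0,0,0],[0,0,0],[0,0,0],[0,0,0],[0,0,0],[0,0,0],[0,0,0],[0,0,0],[0,0,0]], claw=[0,0,0,0,0,0,0,0,0,0])

```text
clock: 8.47
tcp_pos: [0.3493, 0.2842, 0.0043]
eef_rot: [[0.0, 1.0, 0.002], [1.0, -0.0, 0.001], [0.001, 0.002, -1.0]]
force: [-0.7, 0.3, -0.8]
gripper_width: 0.999
grip_force: 0.0
```

Call:
apply_moves(slide=[[0,0,0],[0,0,0],[0,0,0],[0,0,0],[0,0,0],[0,0,0],[0,0,0]], delta_rot=[[0,0,0],[0,0,0],[0,0,0],[0,0,0],[0,0,0],[0,0,0],[0,0,0]], claw=[0.5,0.5,0.5,0.5,0.5,0.5,0.5])

```text
clock: 9.05
tcp_pos: [0.3494, 0.2846, 0.0051]
eef_rot: [[-0.0, 1.0, 0.003], [1.0, 0.0, 0.002], [0.002, 0.003, -1.0]]
force: [0.2, -1.3, 6.3]
gripper_width: 0.758
grip_force: 65.9
```

Call:
apply_moves(slide=[[0,0,-10],[0,0,-35],[0,0,-70],[0,0,-100],[-15,10,-130],[-35,28,-150],[-60,50,-155],[-85,72,-155],[-110,94,-155],[-135,115,-155],[-160,136,-155],[-185,158,-155]], delta_rot=[[0,0,0],[0,0,0],[0,0,0],[0,0,0],[0,0,0],[0,0,0],[0,0,0],[0,0,0],[0,0,0],[0,0,0],[0,0,0],[0,0,0]], claw=[0.5,0.5,0.5,0.5,0.5,0.5,0.5,0.5,0.5,0.5,0.5,0.5])

```text
clock: 10.05
tcp_pos: [0.5064, 0.0973, 0.1593]
eef_rot: [[-0.0, 1.0, 0.001], [1.0, 0.0, 0.0], [0.0, 0.001, -1.0]]
force: [0.4, 1.1, -1.5]
gripper_width: 0.757
grip_force: 66.8
```

Call:
apply_moves(slide=[[-25,21,0],[-50,43,0],[-75,64,0],[-100,85,0],[-120,102,0],[-130,111,0],[-132.5,113,0],[-132.5,113,0],[-132.5,113,0],[-132.5,113,0]], delta_rot=[[0,0,0],[0,0,0],[0,0,0],[0,0,0],[0,0,0],[0,0,0],[0,0,0],[0,0,0],[0,0,0],[0,0,0]], claw=[0.5,0.5,0.5,0.5,0.5,0.5,0.5,0.5,0.5,0.5])

```text
clock: 10.88
tcp_pos: [0.618, -0.0327, 0.1583]
eef_rot: [[-0.001, 1.0, -0.0], [1.0, 0.001, 0.0], [0.0, -0.0, -1.0]]
force: [-0.9, -0.1, -2.5]
gripper_width: 0.755
grip_force: 66.9
```

Call:
apply_moves(slide=[[0,2,15],[0,2,40],[0,2,65],[0,2,85],[0,2,95],[0,2,99],[0,2,100],[0,2,101],[0,2,101],[0,2,101]], delta_rot=[[0,0,0],[0,0,0],[0,0,0],[0,0,0],[0,0,0],[0,0,0],[0,0,0],[0,0,0],[0,0,0],[0,0,0]], claw=[0.5,0.5,0.5,0.5,0.5,0.5,0.5,0.5,0.5,0.5])

```text
clock: 11.72
tcp_pos: [0.6219, -0.034, 0.0587]
eef_rot: [[-0.0, 1.0, 0.002], [1.0, 0.0, -0.0], [-0.0, 0.002, -1.0]]
force: [-0.3, -0.5, -0.9]
gripper_width: 0.757
grip_force: 66.9
```

Call:
apply_moves(slide=[[0.5,-1,1],[0.5,-1,2],[0.5,-1,3],[0.5,-1,3.5],[0.5,-1,3.5]], delta_rot=[[0,0,0],[0,0,0],[0,0,0],[0,0,0],[0,0,0]], claw=[0.5,0.5,0.5,0.5,0.5])

```text
clock: 12.13
tcp_pos: [0.6202, -0.0334, 0.0552]
eef_rot: [[-0.0, 1.0, 0.001], [1.0, 0.0, -0.0], [-0.0, 0.001, -1.0]]
force: [-4.5, 0.7, 8.0]
gripper_width: 0.757
grip_force: 68.0
```

Call:
apply_moves(slide=[[0,0,0],[0,0,0],[0,0,0],[0,0,0],[0,0,0],[0,0,-15],[0,0,-50],[0,0,-90],[0,0,-125],[0,0,-150],[0,0,-150]], delta_rot=[[0,0,0],[0,0,0],[0,0,0],[0,0,0],[0,0,0],[0,0,0],[0,0,0],[0,0,0],[0,0,0],[0,0,0],[0,0,0]], claw=[0.2,0,0,0,0,0,0,0,0,0,0])

```text
clock: 13.05
tcp_pos: [0.6236, -0.034, 0.2115]
eef_rot: [[-0.0, 1.0, 0.012], [1.0, 0.0, -0.002], [-0.002, 0.012, -1.0]]
force: [0.4, 0.0, 0.7]
gripper_width: 1.001
grip_force: 0.0
```

Call:
apply_moves(slide=[[0,-20,0],[-5,-60,0],[-10,-100,0],[-15,-140,0],[-18,-175,0],[-18,-191,0],[-18,-191,0],[-18,-191,0],[-18,-191,0]], delta_rot=[[0,0,0],[0,0,0],[0,0,0],[0,0,0],[0,0,0],[0,0,0],[0,0,0],[0,0,0],[0,0,0]], claw=[0,0,0,0,0,0,0,0,0])

```text
clock: 13.8
tcp_pos: [0.4297, -0.0515, 0.2039]
eef_rot: [[0.0, 1.0, 0.001], [1.0, -0.0, -0.0], [-0.0, 0.001, -1.0]]
force: [0.5, -0.5, 0.2]
gripper_width: 1.001
grip_force: 0.0
```

Run:
```python
from h import *
from workcell import *
print(sense()['tcp_pos'])
for n in('wrist','top'):
    d=dict(snapshot(n)); 
    if n=='wrist': d['wrist']=1
    print(n)
    for lo,hi in((.027,.042),(.042,.056),(.077,.095)): print(lo,tops(d,lo,hi))
```

```text
[ 0.42974776 -0.05148873  0.20390042]
wrist
0.027 [(669, 158, 21.4, 199, 34.5, 520, 11), (612, -30, 32.3, 362, 35.2, 468, 156), (429, -53, 33.5, 3037, 36.0, 318, 178), (526, -214, 16.6, 146, 34.5, 394, 300), (339, -288, 20.8, 196, 34.3, 255, 341), (695, -438, 34.3, 225, 34.4, 463, 385)]
0.042 [(669, 156, 19.1, 181, 49.1, 528, 10), (612, -31, 31.6, 259, 48.2, 474, 157), (527, -214, 17.2, 153, 48.8, 396, 307), (339, -287, 18.9, 192, 49.1, 252, 348), (691, -430, 31.1, 211, 49.0, 466, 390)]
0.077 [(673, 153, 18.1, 199, 86.1, 551, 6), (618, -34, 33.7, 2756, 85.8, 505, 175)]
top
0.027 [(681, 461, 39.3, 111, 34.9, 136, 133), (694, -444, 35.8, 107, 34.8, 508, 133), (417, -35, 25.7, 165, 36.2, 342, 245)]
0.042 [(681, 460, 39.7, 115, 48.6, 133, 131), (691, -440, 34.5, 93, 49.2, 511, 132), (340, -302, 25.4, 339, 54.1, 465, 280)]
0.077 [(683, 464, 40.8, 176, 85.8, 126, 126), (696, -446, 35.7, 163, 87.1, 519, 126), (670, 175, 29.1, 77, 85.8, 252, 133), (619, -32, 33.2, 427, 85.9, 341, 147), (546, 274, 27.1, 67, 86.8, 205, 184)]
```

The first flat tin sits at (619,-33), on the stock tin's centre. Next is flat tin 2.

Call:
apply_moves(slide=[[-1,0,20],[-1,0,60],[-1,0,100],[-1,0,140],[-1,0,170],[-1,0,190],[-1,0,198],[-1,0,200],[-1,0,200],[-1,0,200]], delta_rot=[[0,0,0],[0,0,0],[0,0,0],[0,0,0],[0,0,0],[0,0,0],[0,0,0],[0,0,0],[0,0,0],[0,0,0]], claw=[0,0,0,0,0,0,0,0,0,0])

```text
clock: 14.73
tcp_pos: [0.4304, -0.0527, 0.0049]
eef_rot: [[-0.0, 1.0, 0.002], [1.0, 0.0, -0.001], [-0.001, 0.002, -1.0]]
force: [-0.5, -0.1, 0.2]
gripper_width: 1.002
grip_force: 0.0
```

Call:
apply_moves(slide=[[0,0,0],[0,0,0],[0,0,0],[0,0,0],[0,0,0],[0,0,0],[0,0,0]], delta_rot=[[0,0,0],[0,0,0],[0,0,0],[0,0,0],[0,0,0],[0,0,0],[0,0,0]], claw=[0.5,0.5,0.5,0.5,0.5,0.5,0.5])

```text
clock: 15.32
tcp_pos: [0.4305, -0.0528, 0.0056]
eef_rot: [[-0.0, 1.0, 0.003], [1.0, 0.0, -0.001], [-0.001, 0.003, -1.0]]
force: [-1.0, 1.5, 7.8]
gripper_width: 0.755
grip_force: 65.7
```

Call:
apply_moves(slide=[[0,0,-10],[0,0,-35],[0,0,-70],[0,0,-105],[0,0,-130],[2,15,-145],[5,40,-145],[8,70,-145],[11,100,-145],[14,130,-145],[17,155,-145],[19,175,-145]], delta_rot=[[0,0,0],[0,0,0],[0,0,0],[0,0,0],[0,0,0],[0,0,0],[0,0,0],[0,0,0],[0,0,0],[0,0,0],[0,0,0],[0,0,0]], claw=[0.5,0.5,0.5,0.5,0.5,0.5,0.5,0.5,0.5,0.5,0.5,0.5])

```text
clock: 16.32
tcp_pos: [0.6056, -0.033, 0.1497]
eef_rot: [[-0.0, 1.0, 0.001], [1.0, 0.0, -0.0], [-0.0, 0.001, -1.0]]
force: [-0.2, -1.0, -1.3]
gripper_width: 0.751
grip_force: 66.8
```

Call:
apply_moves(slide=[[0.5,10,0],[0.5,14,0],[0.5,14,0],[0.5,14,0],[0.5,14,0]], delta_rot=[[0,0,0],[0,0,0],[0,0,0],[0,0,0],[0,0,0]], claw=[0.5,0.5,0.5,0.5,0.5])

```text
clock: 16.73
tcp_pos: [0.6169, -0.0329, 0.1488]
eef_rot: [[0.0, 1.0, -0.001], [1.0, -0.0, 0.0], [0.0, -0.001, -1.0]]
force: [0.3, 0.4, -1.3]
gripper_width: 0.755
grip_force: 66.9
```

Call:
apply_moves(slide=[[0,1.5,10],[0,1.5,25],[0,1.5,38],[0,1.5,47],[0,1.5,52],[0,1.5,54],[0,1.5,54],[0,1.5,54]], delta_rot=[[0,0,0],[0,0,0],[0,0,0],[0,0,0],[0,0,0],[0,0,0],[0,0,0],[0,0,0]], claw=[0.5,0.5,0.5,0.5,0.5,0.5,0.5,0.5])

```text
clock: 17.4
tcp_pos: [0.6196, -0.0329, 0.095]
eef_rot: [[0.0, 1.0, 0.001], [1.0, -0.0, -0.0], [-0.0, 0.001, -1.0]]
force: [1.0, -0.2, -1.7]
gripper_width: 0.746
grip_force: 66.9
```

Call:
apply_moves(slide=[[0,0.5,1],[0,0.5,2],[0,0.5,3],[0,0.5,3.4],[0,0.5,3.4]], delta_rot=[[0,0,0],[0,0,0],[0,0,0],[0,0,0],[0,0,0]], claw=[0.5,0.5,0.5,0.5,0.5])

```text
clock: 17.82
tcp_pos: [0.6201, -0.0329, 0.0917]
eef_rot: [[0.0, 1.0, 0.001], [1.0, -0.0, -0.0], [-0.0, 0.001, -1.0]]
force: [-1.1, -0.5, 0.7]
gripper_width: 0.758
grip_force: 67.3
```

Call:
apply_moves(slide=[[0,0,0.3],[0,0,0.3],[0,0,0.3],[0,0,0.3],[0,0,0.3],[0,0,-15],[0,0,-50],[0,0,-85],[0,0,-110],[0,0,-115],[0,0,-115]], delta_rot=[[0,0,0],[0,0,0],[0,0,0],[0,0,0],[0,0,0],[0,0,0],[0,0,0],[0,0,0],[0,0,0],[0,0,0],[0,0,0]], claw=[0.5,0.2,0,0,0,0,0,0,0,0,0])

```text
clock: 18.73
tcp_pos: [0.6215, -0.0331, 0.2093]
eef_rot: [[0.0, 1.0, 0.005], [1.0, -0.0, -0.001], [-0.001, 0.005, -1.0]]
force: [0.6, -0.4, 0.3]
gripper_width: 1.001
grip_force: 0.0
```

Call:
apply_moves(slide=[[-10,-10,0],[-35,-36,0],[-60,-62,0],[-85,-88,0],[-110,-114,0],[-135,-140,0],[-160,-166,0],[-185,-192,0],[-210,-218,0],[-235,-243,0],[-258,-267,0],[-269,-278.5,0]], delta_rot=[[0,0,0],[0,0,0],[0,0,0],[0,0,0],[0,0,0],[0,0,0],[0,0,0],[0,0,0],[0,0,0],[0,0,0],[0,0,0],[0,0,0]], claw=[0,0,0,0,0,0,0,0,0,0,0,0])

```text
clock: 19.73
tcp_pos: [0.3381, -0.303, 0.2041]
eef_rot: [[0.002, 1.0, -0.003], [1.0, -0.002, 0.002], [0.002, -0.003, -1.0]]
force: [0.1, -0.1, 0.8]
gripper_width: 0.998
grip_force: 0.0
```

Run:
```python
from h import *
from workcell import *
print(sense()['tcp_pos'])
for n in('wrist','top'):
    d=dict(snapshot(n)); 
    if n=='wrist': d['wrist']=1
    print(n)
    for lo,hi in((.046,.062),(.115,.13)): print(lo,tops(d,lo,hi))
print(sense()['tcp_pos'])
```

```text
[ 0.33805686 -0.30295816  0.20407102]
wrist
0.046 [(537, -224, 24.4, 365, 54.9, 497, 112), (341, -303, 25.3, 1973, 54.9, 323, 183), (690, -445, 34.9, 383, 54.2, 554, 275)]
0.115 [(697, -449, 32.4, 923, 124.1, 588, 306)]
top
0.046 [(684, 465, 40.9, 135, 53.4, 132, 131), (691, -441, 35.0, 111, 53.2, 512, 131), (341, -303, 25.5, 433, 54.6, 465, 280)]
0.115 [(687, 468, 39.1, 196, 119.0, 115, 119), (698, -448, 33.2, 686, 124.3, 536, 113), (617, -32, 33.0, 743, 122.0, 343, 147), (554, 284, 30.1, 642, 119.2, 191, 174), (545, 194, 30.0, 630, 119.1, 235, 179)]
[ 0.33889129 -0.30257738  0.20420066]
```

The pile of three is good: its top is at 122 mm, at (617,-32). Now the small tin.

Call:
apply_moves(slide=[[0,2,20],[0,2,60],[0,2,100],[0,2,135],[0,2,160],[0,2,178],[0,2,184],[0,2,186],[0,2,186],[0,2,186]], delta_rot=[[0,0,0],[0,0,0],[0,0,0],[0,0,0],[0,0,0],[0,0,0],[0,0,0],[0,0,0],[0,0,0],[0,0,0]], claw=[0,0,0,0,0,0,0,0,0,0])

```text
clock: 20.67
tcp_pos: [0.3442, -0.3023, 0.0212]
eef_rot: [[-0.0, 1.0, 0.001], [1.0, 0.0, -0.001], [-0.001, 0.001, -1.0]]
force: [1.0, -0.4, 0.8]
gripper_width: 1.001
grip_force: 0.0
```

Call:
apply_moves(slide=[[0,0,0],[0,0,0],[0,0,0],[0,0,0],[0,0,0],[0,0,0],[0,0,0]], delta_rot=[[0,0,0],[0,0,0],[0,0,0],[0,0,0],[0,0,0],[0,0,0],[0,0,0]], claw=[0.7,0.7,0.7,0.7,0.7,0.7,0.7])

```text
clock: 21.25
tcp_pos: [0.344, -0.3028, 0.0215]
eef_rot: [[0.0, 1.0, 0.001], [1.0, -0.0, -0.002], [-0.002, 0.001, -1.0]]
force: [-1.1, 0.4, 5.7]
gripper_width: 0.574
grip_force: 61.8
```

Call:
apply_moves(slide=[[0,0,-10],[0,0,-35],[0,0,-70],[0,0,-95],[-2,15,-110],[-3,40,-110],[-4,70,-110],[-5,100,-110],[-6,130,-110],[-7,160,-110],[-7,185,-110],[-7,200,-110]], delta_rot=[[0,0,0],[0,0,0],[0,0,0],[0,0,0],[0,0,0],[0,0,0],[0,0,0],[0,0,0],[0,0,0],[0,0,0],[0,0,0],[0,0,0]], claw=[0.7,0.7,0.7,0.7,0.7,0.7,0.7,0.7,0.7,0.7,0.7,0.7])

```text
clock: 22.25
tcp_pos: [0.5456, -0.3085, 0.1309]
eef_rot: [[-0.001, 1.0, 0.001], [1.0, 0.001, -0.0], [-0.0, 0.001, -1.0]]
force: [0.8, -0.1, -1.2]
gripper_width: 0.57
grip_force: 62.4
```

Call:
apply_moves(slide=[[0,3,0],[0,3,0],[0,3,15],[0,3,40],[0,3,65],[0,3,82],[0,3,90],[0,3,92],[0,3,92],[0,3,92]], delta_rot=[[0,0,0],[0,0,0],[0,0,0],[0,0,0],[0,0,0],[0,0,0],[0,0,0],[0,0,0],[0,0,0],[0,0,0]], claw=[0.7,0.7,0.7,0.7,0.7,0.7,0.7,0.7,0.7,0.7])

```text
clock: 23.08
tcp_pos: [0.5468, -0.3096, 0.0397]
eef_rot: [[0.0, 1.0, 0.002], [1.0, -0.0, -0.001], [-0.001, 0.002, -1.0]]
force: [0.1, -0.5, -1.3]
gripper_width: 0.57
grip_force: 62.4
```

Call:
apply_moves(slide=[[0,0,1],[0,0,2],[0,0,3],[0,0,4.2],[0,0,4.2],[0,0,4.2]], delta_rot=[[0,0,0],[0,0,0],[0,0,0],[0,0,0],[0,0,0],[0,0,0]], claw=[0.7,0.7,0.7,0.7,0.7,0.7])

```text
clock: 23.58
tcp_pos: [0.5468, -0.3092, 0.0356]
eef_rot: [[-0.0, 1.0, 0.001], [1.0, 0.0, -0.001], [-0.001, 0.001, -1.0]]
force: [-2.9, 2.2, 8.4]
gripper_width: 0.567
grip_force: 63.1
```

Call:
apply_moves(slide=[[0,0,0],[0,0,0],[0,0,0],[0,0,0],[0,0,0],[0,0,-15],[0,0,-50],[0,0,-90],[0,0,-130],[0,0,-160],[0,0,-165],[0,0,-165]], delta_rot=[[0,0,0],[0,0,0],[0,0,0],[0,0,0],[0,0,0],[0,0,0],[0,0,0],[0,0,0],[0,0,0],[0,0,0],[0,0,0],[0,0,0]], claw=[0.4,0,0,0,0,0,0,0,0,0,0,0])

```text
clock: 24.58
tcp_pos: [0.548, -0.3101, 0.2029]
eef_rot: [[-0.0, 1.0, 0.005], [1.0, 0.0, -0.004], [-0.004, 0.005, -1.0]]
force: [0.3, -0.3, -1.6]
gripper_width: 0.998
grip_force: 0.0
```

Call:
apply_moves(slide=[[0,-20,0],[0,-60,0],[0,-100,0],[0,-140,0],[0,-160,0],[0,-160,0],[0,-160,0],[0,-160,0]], delta_rot=[[0,0,0],[0,0,0],[0,0,0],[0,0,0],[0,0,0],[0,0,0],[0,0,0],[0,0,0]], claw=[0,0,0,0,0,0,0,0])

```text
clock: 25.25
tcp_pos: [0.3863, -0.3086, 0.198]
eef_rot: [[0.0, 1.0, -0.001], [1.0, -0.0, 0.001], [0.001, -0.001, -1.0]]
force: [0.3, 0.6, 0.3]
gripper_width: 1.001
grip_force: 0.0
```

Run:
```python
from h import *
from workcell import *
s=sense();print(s['tcp_pos'],s['gripper_width'])
for n in('top','side'):
    d=snapshot(n);cv2.imwrite(f'pics/{n}9.png',d['pixels'])
    print(n)
    for lo,hi in((.036,.05),(.061,.076),(.077,.095),(.112,.13)): print(lo,tops(d,lo,hi))
```

```text
[ 0.38633307 -0.30860299  0.19797156] 1.001182936631509
top
0.036 [(845, -104, 43.3, 72, 47.2, 372, 63), (681, 461, 39.7, 116, 42.2, 134, 133), (690, -439, 33.8, 88, 43.1, 510, 133)]
0.061 [(681, 463, 40.1, 122, 68.6, 129, 129), (691, -440, 34.5, 122, 68.5, 515, 129), (543, -223, 25.1, 405, 68.8, 428, 187), (545, -309, 26.1, 403, 68.5, 466, 187)]
0.077 [(683, 464, 40.8, 161, 85.5, 126, 126), (695, -445, 35.6, 167, 87.5, 519, 126), (669, 175, 29.1, 80, 85.9, 252, 133), (547, 276, 27.9, 71, 85.1, 204, 185)]
0.112 [(686, 467, 39.9, 272, 117.7, 116, 119), (698, -448, 32.9, 709, 124.1, 536, 114), (618, -32, 33.2, 763, 122.0, 343, 147), (554, 284, 30.2, 656, 119.2, 191, 174), (545, 194, 30.1, 642, 119.1, 235, 179)]
side
0.036 [(700, -438, 34.7, 114, 43.0, 255, 120), (546, -219, 25.6, 98, 42.7, 303, 161), (622, -26, 32.4, 171, 43.2, 264, 207), (679, 182, 30.0, 186, 43.3, 220, 274), (556, 294, 28.7, 194, 43.1, 280, 322)]
0.061 [(700, -443, 36.1, 124, 68.3, 254, 111), (549, -308, 29.1, 187, 69.6, 304, 133), (547, -221, 26.3, 213, 69.7, 303, 149), (620, -24, 31.6, 164, 68.7, 264, 198), (680, 182, 30.4, 213, 68.2, 218, 264), (527, 207, 17.1, 72, 69.5, 300, 270), (556, 293, 29.1, 217, 68.0, 279, 311)]
0.077 [(700, -442, 35.5, 157, 86.4, 253, 106), (621, -27, 32.5, 212, 85.7, 264, 191), (679, 183, 30.3, 256, 85.8, 218, 256), (547, 200, 29.9, 187, 88.7, 290, 263), (557, 290, 29.6, 280, 85.8, 278, 303)]
0.112 [(702, -448, 36.9, 258, 124.5, 252, 91), (620, -30, 35.3, 531, 122.8, 262, 172), (548, 195, 31.1, 692, 119.9, 288, 243), (557, 286, 30.5, 875, 120.0, 277, 280), (691, 473, 40.5, 585, 119.2, 168, 389)]
```

View pics/side9.png

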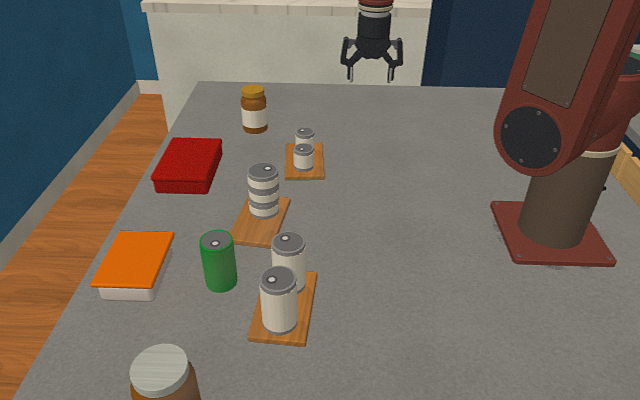

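View pics/top9.png

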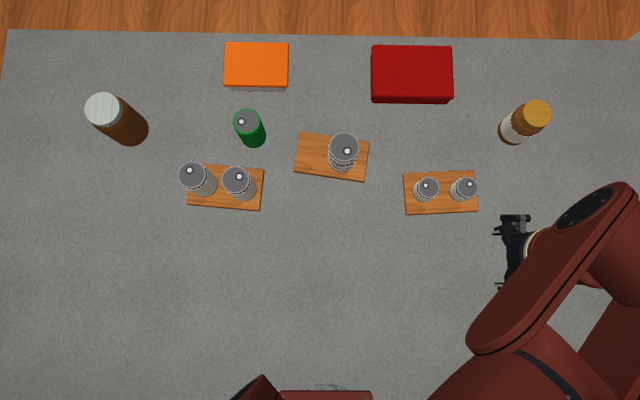

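Both views show the finished state. The two tall tins are together at top (192,175) and (235,180), the two small tins at (427,188) and (465,188), and the pile of three at (343,148). All tins are upright and the gripper is clear of them.

```bash
python3 -c "
from workcell import *
print(sign_off())"
```

```text
the job is handed in; nothing more can be done
None
```

I handed the job in: the last camera check showed the tall and small tins upright on their boards, the flat tins in one pile of three, and the stock tins where they started (within about 2 mm); the sign-off gave no verdict.

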